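Fit the power cell into the rover's bayonet socket

ROBOT

A 7-joint arm with a two-finger parallel gripper is mounted at the origin on the work surface. World frame = base frame: x ahead of the robot, y to its left, z up, the work surface at z = 0. Lengths are in mm, angles in rad, forces in N, time in s.
With the tool pointing down it reaches from about 425 to 925 mm from the base axis. Payload 6.8 kg.
Tool frame: the origin (TCP) lies between the finger pads; the fingertips stand 11 mm ahead of it and the grasp point (between the pads) lies 8 mm behind it; z points along the fingers, y is the direction in which the jaws open and shut (so a half turn about z gives the same grasp; the last joint's range is limited). The gripper opens to 85 mm and grips with 20 to 120 N. Pads are 22 mm wide; open, the fingers measure 114 mm over their backs; the gripper's body (76 mm by 85 mm) begins 54 mm behind the grasp point. The pads swing forward as they close: fully open they stand 13 mm farther back than shut.
Start: joints at [-1.313, 0.477, 0.022, 1.555, -0.011, 1.109, -0.083], TCP at [241.442, 630.359, 242.308] pointing down, gripper open.
Joint ranges: [-2.96, 2.96], [-0.34, 2.1], [-1.41, 1.46], [0.24, 2.44], [-1.37, 4.51], [0.17, 1.92], [-2.96, 2.96]. Speed limits (rad/s): [2.39, 2.39, 3.14, 3.14, 3.14, 3.14, 3.14].

INTERFACE

Orientations are given as a unit quaternion [x, y, z, w].
In Python, from plant import robot gives the robot as it stands. The module is installed in compiled form; this text tells all that it offers.
- The arm moves only by the tool send_rows, never from a script. Its argument "series" is a list of rows, each a list of 7 numbers: the shift along the world's x, y, z in mm, then the turn, a rotation vector about the world's x, y, z in rad, then the finger opening in mm, from 0 to 85.4. A call has 1 to 5 rows; each row is the pose to reach, as a shift and turn from the pose commanded when the call began; what a row does not reach only later rows make up. A row lasts 1/8 s, in which the tool goes at most 62.5 mm and 10.7 degrees, less where a joint would pass 70% of its speed; a pose out of reach is approached as far as the arm can. A call with a gripper value outside its range is refused whole. The fingers move at their own pace and stop on an object; "grip_force" is the grip in N (left out, the last holds). Time passes only in rows, so rows that repeat a pose let the fingers close. It gives the time, the measured TCP pose, the force and the opening at its end, in the units of the state.
- robot.get_obs(): the state, without advancing time (a new reading comes with each control period).
- robot.read_camera(name): name is "scene" or "side" or "wrist"; returns a dict with "frame" (420x560x3 uint8, red, green, blue), "camera_matrix" (3x3 intrinsics, pixels), "eye" and "rotation" of the camera in the world. Camera axes: x right, y down, z forward; pixel columns grow to the right and rows downward; lengths in mm; the calibration is good to about 2 mm. A picture is of the moment at which its call begins. There is no depth.
- robot.finish_job(): hands the job in, once; it reports no verdict.
Trained networks look in a picture, given as the dict that the camera call returned (one of the last four; its "shot" number tells which), for a name from the list of things; names that differ only in an ending like _2 or _b are one class to them, and where a whole thing is asked for, a point or a joint stands for the part that bears it (a point fixed in the world has none). Each returns a list of dicts, best first, with "conf" (0 to 1); they miss things now and then, are a little off and sometimes report something else, mostly with a low value. They report only what shows in the picture. A call takes as long as a camera call.
- robot.cut_out(name, picture): "pixels" (420x560 bool, what is visible of it) and "position" ([row, column] in pixels, amid what is visible of it).
The state is a dict: "time_s": time; "joint_positions": joint angles; "joint_vel": joint speeds; "joint_torque": joint torques, N m; "tool_pos": TCP position; "eef_rot": TCP orientation; "force": force on the tool from outside, world axes, zero at the start; "moment": the same for the moment, N m; "opening": finger opening in mm.
Only numpy, scipy, OpenCV 4.12 (cv2) and the standard library are available. Lean on these libraries where they do the work, as an engineer would, in place of code of your own. Each camera call takes 0.05 s, during which the arm holds its last target.

TASK

Fit the blue power cell into the round bayonet socket on the little yellow-wheeled rover: line its two brass lugs up with the two slots, push it in until it sits on the socket's floor, twist it clockwise (seen from above) about 60 degrees so the lugs lock under the rim, and let go. Leave the orange cell standing where it is.

Things in the scene. Friction and masses are not known exactly. Their poses are not given: they have to be found in the camera images.
- blue_cell: Blue power cell, 0.2-0.45 kg, standing loose on the bench: body 44 mm across, 55 mm tall; on top a grip bar 44 mm long (x), 18 mm thick (y), 55 to 92 mm above the underside: grip it across y. At the foot two brass lugs, 12 mm wide, 8 mm tall, stick out along +x and -x to 38 mm from the axis. Origin: centre of underside, z up, x along bar and lugs. Ends alike: fits either way round.
- orange_cell: A second cell, of the same shape, size, origin and axes, but orange. It must stay where it stands.
- rover: Rover, fixed to the bench: 230 mm long (x), 196 mm wide, yellow-hubbed wheels 66 mm high, white deck at 56 mm. Origin on the bench below its centre. Inside the grey socket on the deck: under the 8 mm thick rim a hollow 14 mm high, where the lugs turn freely (no spring) clockwise seen from above from the slots to a stop at about 66 degrees; red marks on the rim at 60; barred the other way.
- rover_socket (a point): Centre of the socket's mouth, level with its rim's top, 78 mm above the bench; axes as the rover's, z up. Grey ring 104 mm across, mouth 56 mm across; two slots along +x and -x (white marks on the ring), 27 mm wide, reaching 45 mm from the axis: a lug passes up to 15 degrees askew, the cell some 4 mm off centre. Flat floor 22 mm below this point; the cell's underside rests on it when fully in.

How it is judged (in metres and radians):
On the way:
1. the blue cell stands in the socket, its lugs down through the slots (horizontal distance between blue_cell and rover_socket below 0.012 m and z of blue_cell in the frame of rover_socket below -0.0165 m and angle between the x axis of blue_cell and the x axis of rover_socket, either way round below 0.6 rad), for 0.1 s.
At the end, for the whole second after the job is handed in: Blue cell released, at rest, upright within 7 degrees on the socket floor (underside 18.5 mm or more below the rim top), within 12 mm of the socket axis, turned so its lugs lie 43 degrees or more from the slots, under the rim; orange cell upright within 11 degrees and 30 mm of its start (horizontal distance between blue_cell and rover_socket below 0.012 m and z of blue_cell in the frame of rover_socket below -0.0185 m and angle between blue_cell's own z axis and vertical below 0.12 rad and angle between the x axis of blue_cell and the x axis of rover_socket, either way round above 0.75 rad and linear speed of blue_cell below 0.02 m/s and contact force between the fingers and blue_cell below 0.2 N and distance of orange_cell from where it was at the start of the episode below 0.03 m and angle between orange_cell's own z axis and vertical below 0.2 rad); the robot touches nothing.
It fails at once if the orange cell is moved by more than 30 mm or tipped (distance of orange_cell from where it was at the start of the episode above 0.03 m or angle between orange_cell's own z axis and vertical above 0.35 rad).
It also fails if it takes over 42 s, if anything falls off the work surface, if the arm or the gripper's body presses on something with over 40 N, if the wrist force passes 120 N, or if a joint passes its speed limit or range.

## Working session

There is one attempt and no reset: what is moved stays moved. The work goes in short steps, Python scripts to look and compute and a tool call to move; the robot and the scene stay as the last step left them, time stands still between calls to the robot, and variables do not carry over. Pictures are saved under pics/ and viewed, and the job is handed in when it is done.

Besides the shell and the picture viewer there is one more tool, called after "Request:" as name(argument=value, ...) on one line, values as JSON. send_rows: Moves the arm, as the interface text tells. Its arguments: {"type":"object","properties":{"series":{"type":"array"},"grip_force":{"type":"number"}},"required":["series"]}

```bash
mkdir -p pics
cat > h.py <<'E'
import numpy as np, cv2
from plant import robot
def shot(n,f):
    p=robot.read_camera(n); cv2.imwrite('pics/'+f,cv2.cvtColor(p['frame'],cv2.COLOR_RGB2BGR)); return p
def ray(p,rc):
    K=np.array(p['camera_matrix']);R=np.array(p['rotation'])
    d=R@np.linalg.inv(K)@np.array([rc[1],rc[0],1.0]); return np.array(p['eye'],float),d/np.linalg.norm(d)
def onz(p,rc,z):
    e,d=ray(p,rc); return e+d*(z-e[2])/d[2]
def tri(rs):
    A=0;b=0
    for e,d in rs:
        M=np.eye(3)-np.outer(d,d);A=A+M;b=b+M@e
    x=np.linalg.solve(A,b); return x,[np.linalg.norm(np.cross(x-e,d)) for e,d in rs]
def proj(p,X):
    R=np.array(p['rotation']);c=R.T@(np.array(X)-np.array(p['eye']));u=np.array(p['camera_matrix'])@c; return u[:2]/u[2]
E
python3 - <<'E'
from h import *
o=robot.get_obs()
for k in('time_s','tool_pos','eef_rot','opening','force'):print(k,o[k])
for n in('scene','side','wrist'):
    p=shot(n,n+'0.png');print(n,np.round(p['eye']),np.round(np.array(p['rotation']),2).tolist())
    for t in('blue_cell','orange_cell','rover','rover_socket'):
        for r in robot.cut_out(t,p)[:2]:print(t,round(r['conf'],2),r['position'],r['pixels'].sum())
E
```

```text
time_s 0.0
tool_pos [241.26825522 629.7912535  241.34255965]
eef_rot [ 1.81889998e-01  9.83318468e-01 -8.98066266e-04 -1.13576554e-04]
opening 85.74097982874967
force [-0.02830728 -0.67835081  1.18642848]
scene [1152.  164.  569.] [0.54, 0.73, -0.34, -0.26]
blue_cell 0.88 [251.9, 171.4] 1539
orange_cell 0.72 [172.5, 170.2] 1210
rover 0.58 [241.0, 355.8] 12286
rover_socket 0.69 [238.9, 355.5] 12191
side [ 342. -545.  578.] [0.89, -0.18, 0.08, -0.4]
blue_cell 0.73 [259.0, 358.2] 1461
orange_cell 0.73 [347.7, 259.5] 1965
rover 0.85 [181.5, 232.2] 8489
rover_socket 0.81 [181.8, 232.8] 8456
wrist [176. 655. 374.] [0.82, 0.56, 0.08, 0.11]
```

```bash
sed -i "s/R=np.array(p\['rotation'\])/R=Rot.from_quat(p['rotation']).as_matrix()/; 1a from scipy.spatial.transform import Rotation as Rot" h.py
cat >> h.py <<'E'
def save(n,f,i): cv2.imwrite('pics/'+f,i)
E
python3 - <<'E'
from h import *
rs={}
for n in('scene','side'):
    p=robot.read_camera(n)
    for t in('blue_cell','orange_cell','rover'):
        r=robot.cut_out(t,p)
        if r:
            rs.setdefault(t,[]).append(ray(p,r[0]['position']))
for t in rs:
    if len(rs[t])>1: print(t,tri(rs[t]))
a=[cv2.imread(f'pics/{n}0.png') for n in('scene','side')]
# crops side by side
cv2.imwrite('pics/a.png',cv2.resize(np.vstack([a[0][120:400,100:500],a[1][120:400,150:550]]),None,fx=1.07,fy=1.07))
E
```

```text
blue_cell (array([ 661.69052712, -131.1561578 ,   37.40236109]), [np.float64(0.8377403569643543), np.float64(0.8377403569643643)])
orange_cell (array([ 454.0775281 , -224.25460875,   33.96856606]), [np.float64(2.36839258118867), np.float64(2.368392581188643)])
rover (array([541.72674928, 141.7342309 ,  29.80016532]), [np.float64(0.40901797410786095), np.float64(0.4090179741077567)])
```

View pics/scene0.png

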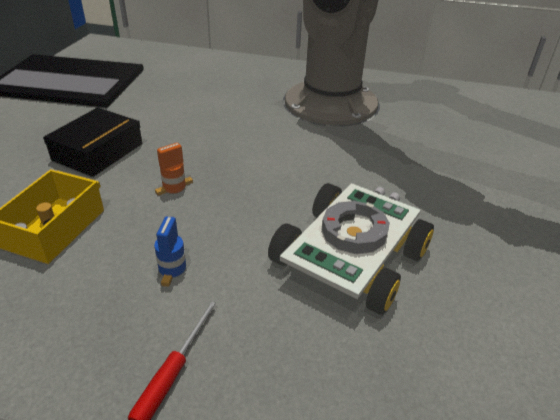

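View pics/side0.png

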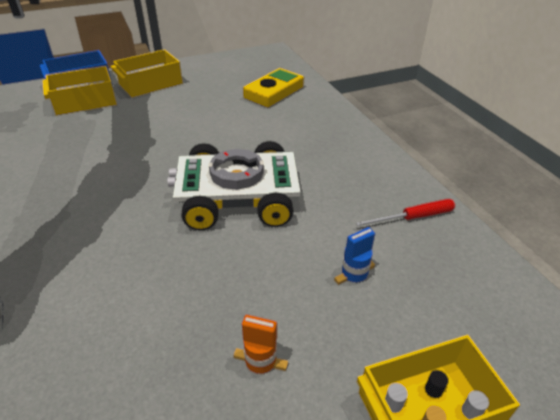

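View pics/wrist0.png

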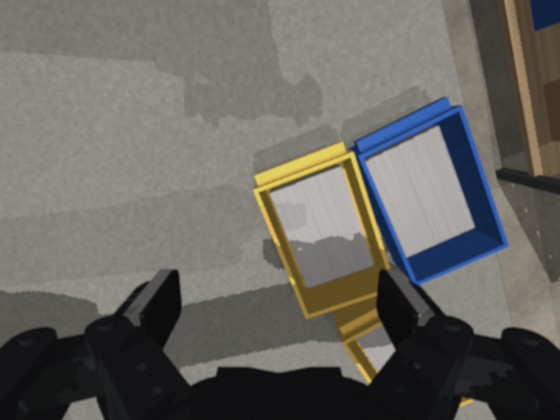

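Run:
```python
from h import *
p=robot.read_camera('side');s=robot.read_camera('scene');w=robot.read_camera('wrist')
f=lambda a:np.round(a[:2])
for q in[(279,341),(265,372)]:print('lug',f(onz(p,q,6)))
for q in[(157,176),(153,297),(186,299),(197,175)]:print('deck',f(onz(p,q,56)))
for q in[(354,238),(365,285)]:print('orlug',f(onz(p,q,6)))
for q in[(285,167)]:print('bl scene',f(onz(s,q,6)))
o=robot.get_obs();R=Rot.from_quat(o['eef_rot']);Rw=Rot.from_quat(w['rotation'])
print('tool',R.as_matrix().round(2).tolist());print('cam off tool',R.inv().apply(np.array(w['eye'])-o['tool_pos']).round(1))
print((R.inv()*Rw).as_matrix().round(3).tolist(), np.array(w['camera_matrix']).tolist())
```

```text
lug [ 628. -138.]
lug [ 691. -130.]
deck [450. 234.]
deck [681. 155.]
deck [639.  55.]
deck [419. 110.]
orlug [ 428. -203.]
orlug [ 482. -244.]
bl scene [ 699. -121.]
tool [[-0.93, 0.36, 0.0], [0.36, 0.93, -0.0], [-0.0, -0.0, -1.0]]
cam off tool [  70.3   -0.6 -132.1]
[[0.0, -0.962, -0.274], [1.0, 0.0, 0.001], [-0.001, -0.274, 0.962]] [[330.1666438142504, 0.0, 278.5798447317466], [0.0, 330.1666438142504, 216.24487429532294], [0.0, 0.0, 1.0]]
```

Request:
send_rows(series=[[30,-50,10,0,0,0,85],[60,-98,20,0,0,0,85],[90,-147,20,0,0,0,85],[120,-196,20,0,0,0,85],[150,-245,20,0,0,0,85]], grip_force=60)

```text
time_s: 1.92
tool_pos: [392.3, 383.7, 262.6]
eef_rot: [0.182, 0.983, 0.0, 0.0]
force: [1.6, 0.5, 0.4]
opening: 85.5
```

Request:
send_rows(series=[[30,-50,0,0,0,0,85],[60,-98,0,0,0,0,85],[90,-147,0,0,0,0,85],[120,-196,0,0,0,0,85],[150,-243,0,0,0,0,85]])

```text
time_s: 2.55
tool_pos: [542.3, 140.6, 262.7]
eef_rot: [0.182, 0.983, 0.0, 0.0]
force: [1.1, 1.4, 0.3]
opening: 85.0
```

Run:
```python
from h import *
p=shot('wrist','w1.png');o=robot.get_obs();print(o['time_s'],o['tool_pos'],o['joint_positions'])
for t in('rover_socket',):
    for r in robot.cut_out(t,p)[:2]:print(t,round(r['conf'],2),r['position'],r['pixels'].sum())
```

```text
2.6 [546.05925764 132.04578024 263.0105052 ] [-0.57828956  0.27190546  0.27715699  1.82416115 -0.07896015  1.05439422
  0.92337562]
rover_socket 0.73 [172.9, 278.8] 35518
```

View pics/w1.png

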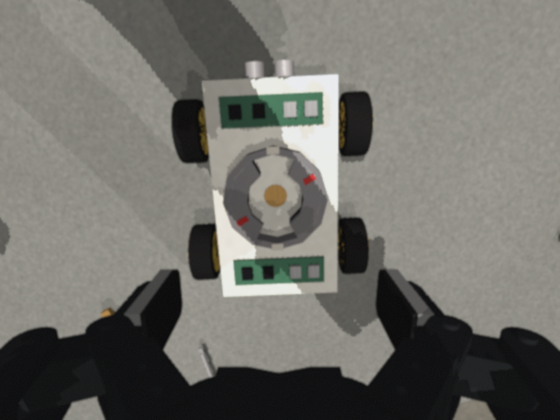

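Run:
```python
from h import *
p=shot('wrist','w2.png');o=robot.get_obs();print(o['time_s'],o['tool_pos'])
f=p['frame']; hsv=cv2.cvtColor(f,cv2.COLOR_RGB2HSV)
m=((hsv[...,1]>130)&((hsv[...,0]<8)|(hsv[...,0]>172))&(hsv[...,2]>90)).astype(np.uint8)
n,l,st,c=cv2.connectedComponentsWithStats(m)
for i in range(1,n):
    if st[i,4]>15: print('red',c[i],st[i,4],onz(p,c[i][::-1],78).round(1))
cv2.imwrite('pics/w2c.png',cv2.resize(cv2.cvtColor(f,cv2.COLOR_RGB2BGR)[125:275,175:375],None,fx=4,fy=4,interpolation=cv2.INTER_CUBIC))
import pickle; pickle.dump({k:p[k] for k in('camera_matrix','eye','rotation','frame')},open('w2.pkl','wb'))
```

```text
2.7 [542.86089456 138.66869545 262.53226646]
red [313.953125 174.078125] 64 [536.6 173.9  78. ]
red [247.03333333 216.58333333] 60 [552.1  97.3  78. ]
```

View pics/w2c.png

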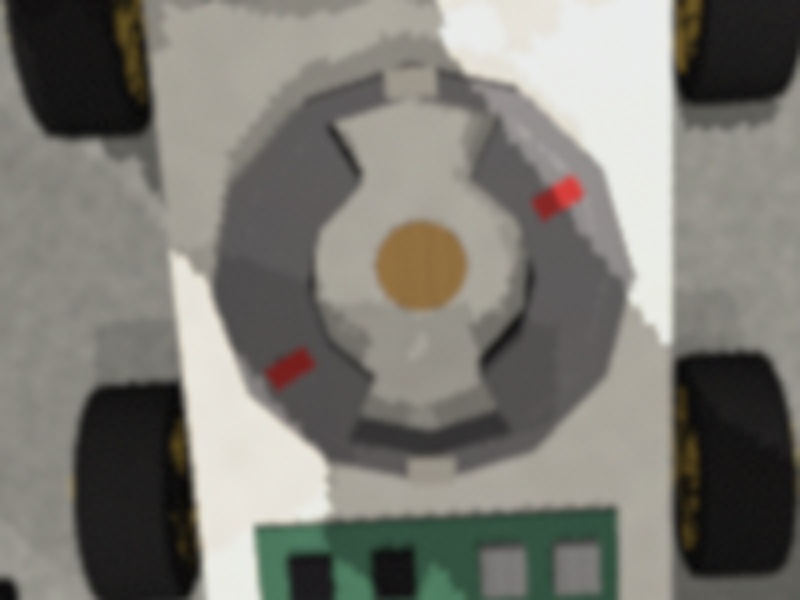

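Run:
```python
from h import *
import pickle; p=pickle.load(open('w2.pkl','rb'))
g=lambda c,z:onz(p,((c[1]+.5)/4-.5+125,(c[0]+.5)/4-.5+175),z)
W=g((411,82),78),g((432,468),78);r=g((558,198),78),g((290,368),78)
print('W',W,'mid',(W[0]+W[1])/2,np.linalg.norm(W[0]-W[1]));print('r',r,'mid',(r[0]+r[1])/2,np.linalg.norm(r[0]-r[1]))
ang=lambda a,b:np.degrees(np.arctan2(*(b-a)[1::-1]))
print(ang(*W),ang(*r),'disc',g((421,265),56))
```

```text
W (array([498.24752946, 151.20685181,  78.        ]), array([589.95226134, 120.67335604,  78.        ])) mid [544.0998954  135.94010392  78.        ] 96.65429226575468
r (array([536.66082477, 174.04511833,  78.        ]), array([552.20869136,  97.36490963,  78.        ])) mid [544.43475807 135.70501398  78.        ] 78.24059407315575
-18.415407456957194 -78.53795981140229 disc [544.1007982  135.75490712  56.        ]
```

Request:
send_rows(series=[[20,-55,0,0,0,0.1,85],[45,-110,0,0,0,0.22,85],[70,-165,0,0,0,0.33,85],[95,-220,0,0,0,0.44,85],[118,-272,-20,0,0,0.5,85]])

```text
time_s: 3.32
tool_pos: [661.5, -129.8, 243.8]
eef_rot: [-0.069, 0.998, 0.0, 0.002]
force: [0.4, 0.4, 0.2]
opening: 85.0
```

Request:
send_rows(series=[[0,0,0,0,0,0,85],[0,0,0,0,0,0,85]])

```text
time_s: 3.58
tool_pos: [659.5, -127.8, 241.9]
eef_rot: [-0.068, 0.998, 0.001, -0.0]
force: [0.4, -0.3, 0.7]
opening: 85.0
```

Run:
```python
from h import *
import pickle
p=shot('wrist','w3.png');o=robot.get_obs();print(o['time_s'],o['tool_pos'],Rot.from_quat(o['eef_rot']).as_matrix()[:2,0],o['joint_positions'])
pickle.dump({k:p[k] for k in('camera_matrix','eye','rotation','frame')},open('w3.pkl','wb'))
for t in('blue_cell',):
    for r in robot.cut_out(t,p)[:2]:print(t,round(r['conf'],2),r['position'],r['pixels'].sum())
```

```text
3.625 [ 659.68251796 -127.00682537  242.34388962] [-0.99065454 -0.1363948 ] [-0.09672467  0.48096935  0.27777589  1.57750502 -0.14429073  1.10341792
  1.9239038 ]
blue_cell 0.68 [189.5, 272.4] 2140
```

View pics/w3.png

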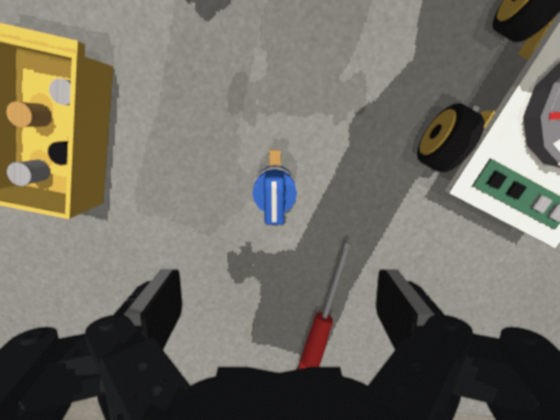

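Run:
```python
from h import *
import pickle; p=pickle.load(open('w3.pkl','rb'))
f=cv2.cvtColor(p['frame'],cv2.COLOR_RGB2BGR)
cv2.imwrite('pics/w3c.png',cv2.resize(f[140:240,220:330],None,fx=6,fy=6,interpolation=cv2.INTER_CUBIC))
```

```text
(no output)
```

View pics/w3c.png

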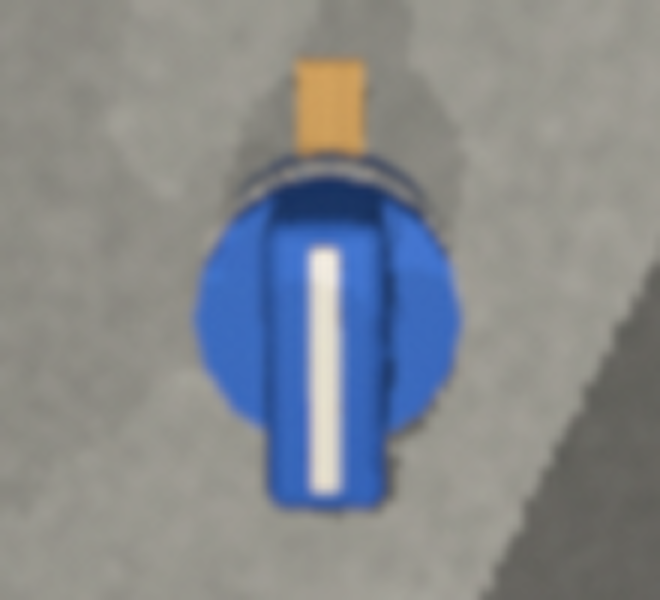

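Run:
```python
from h import *
import pickle; p=pickle.load(open('w3.pkl','rb'))
g=lambda c,z:onz(p,((c[1]+.5)/6-.5+140,(c[0]+.5)/6-.5+220),z)
a,b=g((326,218),92),g((327,510),92);print(a,b,(a+b)/2,np.linalg.norm(a-b))
a,b=g((324,247),92),g((324.5,494),92);d=b-a;print(np.degrees(np.arctan2(d[1],d[0])),(a+b)/2)
w=g((268,370),92),g((387,370),92);print(w,np.linalg.norm(w[0]-w[1]))
l=g((332,60),8);print('lug end',l, 'lug->ctr',np.degrees(np.arctan2(*((a+b)/2-l)[1::-1])),np.linalg.norm(((a+b)/2-l)[:2]))
```

```text
[ 634.14256664 -135.07556916   92.        ] [ 677.47211575 -129.17503812   92.        ] [ 655.8073412  -132.12530364   92.        ] 43.72946480855106
7.658579460807511 [ 656.69063027 -132.34060399   92.        ]
(array([ 657.40412868, -140.53545181,   92.        ]), array([ 655.05717065, -123.310171  ,   92.        ])) 17.38443300072361
lug end [ 618.60940482 -137.05068826    8.        ] lug->ctr 7.05083127653124 38.37140374654436
```

Request:
send_rows(series=[[-2,-2,-40,0,0,0,85],[-3,-3,-80,0,0,0,85],[-3,-3,-90,0,0,0,85],[-3,-3,-90,0,0,0,85]])

```text
time_s: 4.18
tool_pos: [656.8, -131.4, 152.9]
eef_rot: [-0.068, 0.998, 0.0, 0.0]
force: [0.1, -0.3, 0.2]
opening: 84.6
```

Run:
```python
from h import *
import pickle
p=shot('wrist','w4.png');o=robot.get_obs();print(o['time_s'],o['tool_pos'],Rot.from_quat(o['eef_rot']).as_matrix()[:2,0])
pickle.dump({k:p[k] for k in('camera_matrix','eye','rotation','frame')},open('w4.pkl','wb'))
f=cv2.cvtColor(p['frame'],cv2.COLOR_RGB2BGR)
cv2.imwrite('pics/w4c.png',cv2.resize(f[140:340,180:380],None,fx=3,fy=3,interpolation=cv2.INTER_CUBIC))
for z in (55,92):print(proj(p,[656.2,-132.2,z]))
```

```text
4.225 [ 657.46697054 -131.93588766  153.86883014] [-0.9908627  -0.13485862]
[277.62921743 221.7514053 ]
[277.49458107 239.08732595]
```

View pics/w4c.png

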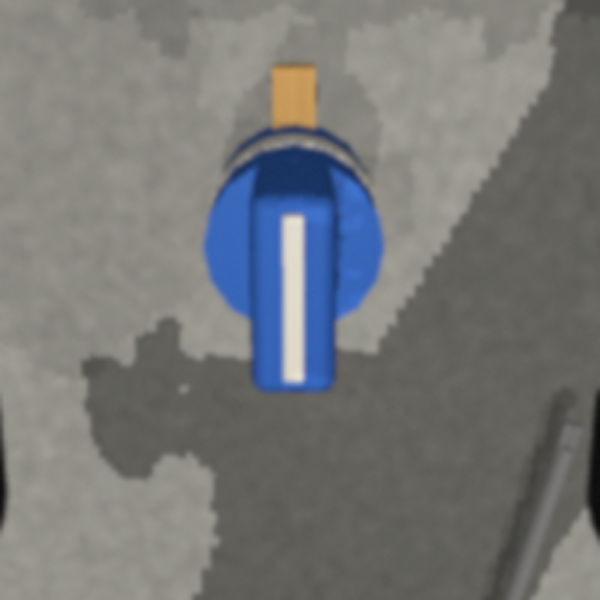

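Run:
```python
from h import *
import pickle; p=pickle.load(open('w3.pkl','rb'));q=pickle.load(open('w4.pkl','rb'))
g=lambda c:ray(p,((c[1]+.5)/6-.5+140,(c[0]+.5)/6-.5+220))
h=lambda c:ray(q,((c[1]+.5)/3-.5+140,(c[0]+.5)/3-.5+180))
A=tri([g((324,247)),h((292.5,214))]);B=tri([g((324.5,494)),h((292.5,383))]);print(A,B,(A[0]+B[0])/2)
C=tri([g((332,60)),h((294,65))]);print('lug',C)
o=robot.get_obs();print(o['tool_pos'])
```

```text
(array([ 638.26815875, -134.82535662,   92.37039491]), [np.float64(0.012412557897444606), np.float64(0.01241255789742362)]) (array([ 674.94652584, -129.87018719,   92.34281115]), [np.float64(0.010896412369840326), np.float64(0.010896412369794588)]) [ 656.6073423  -132.34777191   92.35660303]
lug (array([ 619.64848739, -137.15315636,   -4.68803276]), [np.float64(0.126918336844209), np.float64(0.12691833684422182)])
[ 657.46697054 -131.93588766  153.86883014]
```

Request:
send_rows(series=[[0,0,-30,0,0,0,85],[0,0,-60,0,0,0,80],[-0.5,0,-76,0,0,0,60],[-0.5,0,-81,0,0,0,40],[-0.5,0,-81,0,0,0,30]], grip_force=60)

```text
time_s: 4.85
tool_pos: [656.6, -132.8, 72.3]
eef_rot: [-0.067, 0.998, -0.0, 0.001]
force: [-0.2, -0.5, 0.6]
opening: 30.2
```

Request:
send_rows(series=[[0,0,0,0,0,0,5],[0,0,0,0,0,0,5],[0,0,0,0,0,0,5],[0,0,0,0,0,0,5]])

```text
time_s: 5.35
tool_pos: [657.0, -132.7, 72.7]
eef_rot: [-0.067, 0.998, -0.0, 0.001]
force: [-0.4, 0.6, 6.2]
opening: 17.3
```

Request:
send_rows(series=[[0,0,20,0,0,0,5],[0,0,55,0,0,0,5],[0,0,90,0,0,0,5],[0,0,108,0,0,0,5],[0,0,110,0,0,0,5]])

```text
time_s: 5.98
tool_pos: [656.4, -132.8, 182.6]
eef_rot: [-0.067, 0.998, -0.0, 0.001]
force: [0.6, 0.7, -3.5]
opening: 17.2
```

Request:
send_rows(series=[[-15,35,0,0,0,-0.09,5],[-40,90,0,0,0,-0.18,5],[-65,145,0,0,0,-0.27,5],[-90,200,0,0,0,-0.37,5],[-106,245,0,0,0,-0.457,5]])

```text
time_s: 6.6
tool_pos: [547.3, 114.6, 179.7]
eef_rot: [0.161, 0.987, -0.0, -0.002]
force: [0.2, 0.6, -3.6]
opening: 17.2
```

Request:
send_rows(series=[[-4,12,0,0,0,0,5],[-6.5,23,0,0,0,0,5],[-6.5,23,0,0,0,0,5],[-6.5,23,0,0,0,0,5]])

```text
time_s: 7.1
tool_pos: [543.9, 133.7, 181.2]
eef_rot: [0.162, 0.987, -0.0, 0.0]
force: [0.9, 0.1, -3.4]
opening: 16.9
```

Run:
```python
from h import *
import pickle
o=robot.get_obs();print(o['time_s'],o['tool_pos'],np.degrees(Rot.from_quat(o['eef_rot']).as_euler('zyx')),o['opening'],o['force'])
D={}
for n in('wrist','scene','side'):
    p=shot(n,n+'5.png');D[n]={k:p[k] for k in('camera_matrix','eye','rotation','frame')}
pickle.dump(D,open('w5.pkl','wb'))
f=cv2.cvtColor(D['wrist']['frame'],cv2.COLOR_RGB2BGR)
o=robot.get_obs();print(o['tool_pos'])
```

```text
7.1 [543.86810699 133.71111616 181.15960096] [-1.61385044e+02 -1.19053307e-03  1.79953851e+02] 16.90569343426059 [ 0.90670337  0.07219426 -3.42322581]
[543.77405157 134.12067904 181.28239943]
```

View pics/wrist5.png

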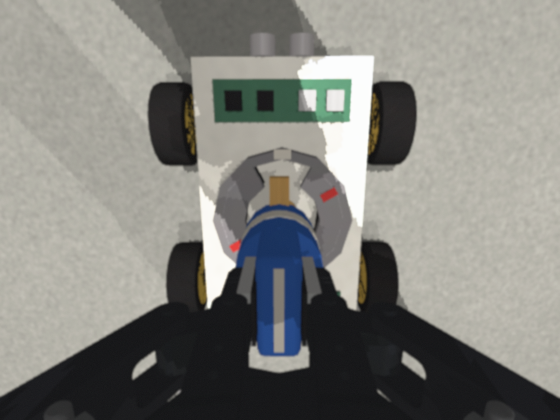

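View pics/scene5.png

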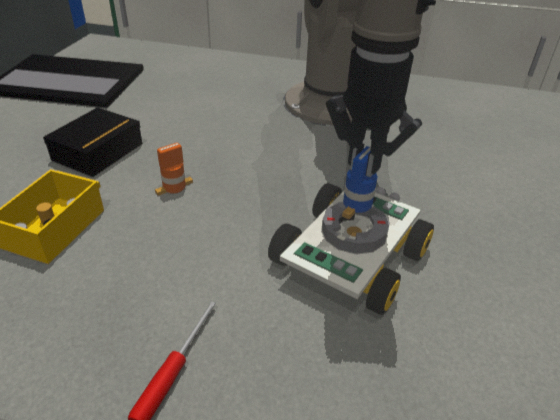

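View pics/side5.png

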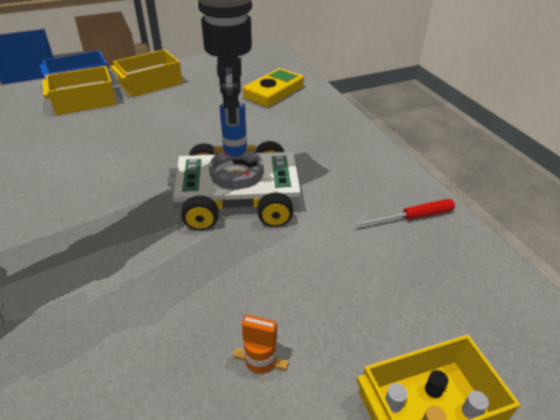

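Run:
```python
from h import *
import pickle; D=pickle.load(open('w5.pkl','rb'));p=D['wrist']
f=cv2.cvtColor(p['frame'],cv2.COLOR_RGB2BGR)
cv2.imwrite('pics/w5c.png',cv2.resize(f[140:360,190:370],None,fx=3.3333,fy=2.7272,interpolation=cv2.INTER_CUBIC))
hsv=cv2.cvtColor(p['frame'],cv2.COLOR_RGB2HSV)
m=((hsv[...,1]>130)&((hsv[...,0]<8)|(hsv[...,0]>172))&(hsv[...,2]>90)).astype(np.uint8)
n,l,st,c=cv2.connectedComponentsWithStats(m)
for i in range(1,n):
    if st[i,4]>15: print('red',c[i],st[i,4],onz(p,c[i][::-1],78).round(1))
print('white',onz(p,(154,282),78).round(1))
print('exp lug end',proj(p,np.array([544.-38*np.cos(np.radians(18.5)),134+38*np.sin(np.radians(18.5)),109+8])))
a,b=onz(p,(268,279.3),201),onz(p,(352,278.8),201);print('stripe',a,b,(a+b)/2,np.linalg.norm(a-b),np.degrees(np.arctan2(*(b-a)[1::-1])))
l=onz(p,(176,279.5),117);print('lug',l,np.linalg.norm((l-(a+b)/2)[:2]))
```

```text
red [328.52991453 194.26495726] 117 [536.5 173.9  78. ]
red [235.05714286 246.02857143] 70 [552.4  95.4  78. ]
white [498.3 151.   78. ]
exp lug end [279.88697456 178.29838893]
stripe [526.34054094 139.3525149  201.        ] [560.95937261 127.51726649 201.        ] [543.64995677 133.43489069 201.        ] 36.58601660568555 -18.87417989389039
lug [506.58005381 146.27774812 117.        ] 39.23157775427854
```

View pics/w5c.png

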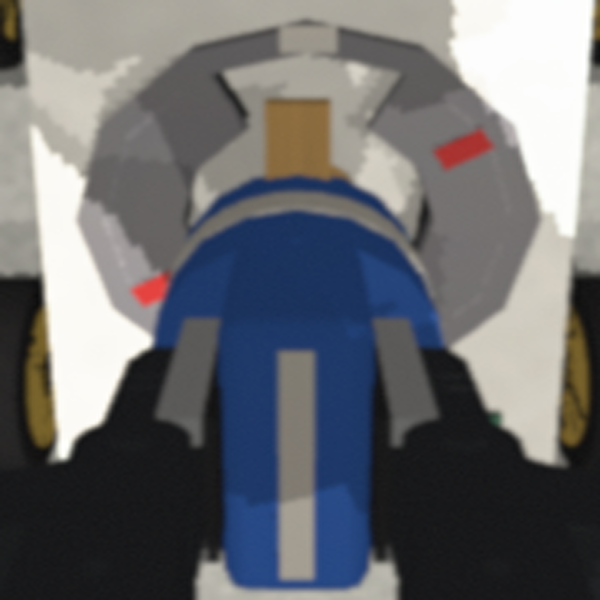

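Request:
send_rows(series=[[0.5,0.4,-10,0,0,0,5],[0.5,0.4,-22,0,0,0,5],[0.5,0.4,-27,0,0,0,5],[0.5,0.4,-32,0,0,0,5],[0.5,0.4,-37,0,0,0,5]])

```text
time_s: 7.88
tool_pos: [544.1, 135.8, 144.1]
eef_rot: [0.161, 0.987, 0.0, 0.0]
force: [-0.6, 0.7, -3.8]
opening: 17.3
```

Request:
send_rows(series=[[0,0,-5,0,0,0,5],[0,0,-9,0,0,0,5],[0,0,-12,0,0,0,5],[0,0,-14.5,0,0,0,5],[0,0,-15,0,0,0,5]])

```text
time_s: 8.5
tool_pos: [543.9, 135.8, 129.2]
eef_rot: [0.161, 0.987, -0.0, -0.0]
force: [0.4, 0.1, -3.0]
opening: 17.1
```

Request:
send_rows(series=[[0,0,-1,0,0,0,5],[0,0,-2,0,0,0,5],[0,0,-3,0,0,0,5]])

```text
time_s: 8.88
tool_pos: [544.2, 135.9, 128.6]
eef_rot: [0.161, 0.987, 0.001, -0.0]
force: [-9.9, -1.6, 26.0]
opening: 16.9
```

Request:
send_rows(series=[[0,0,2,0,0,0,5],[0,0,2,0,0,-0.1,5],[0,0,2,0,0,-0.23,5],[0,0,2,0,0,-0.36,5],[0,0,2,0,0,-0.49,5]])

```text
time_s: 9.5
tool_pos: [544.8, 135.5, 128.7]
eef_rot: [0.397, 0.918, 0.0, 0.001]
force: [0.8, -0.9, -1.5]
opening: 16.7
```

Request:
send_rows(series=[[0,0,0,0,0,-0.13,5],[0,0,0,0,0,-0.26,5],[0,0,0,0,0,-0.4,5],[0,0,0,0,0,-0.52,5],[0,0,0,0,0,-0.57,5]])

```text
time_s: 10.12
tool_pos: [544.6, 135.3, 128.7]
eef_rot: [0.639, 0.77, 0.0, 0.001]
force: [-0.0, -1.2, 0.1]
opening: 17.1
```

Run:
```python
from h import *
p=shot('wrist','w6.png');shot('scene','s6.png')
o=robot.get_obs();print(o['time_s'],o['tool_pos'],np.degrees(Rot.from_quat(o['eef_rot']).as_euler('zyx')),o['opening'],o['force'],o['moment'])
```

```text
10.225 [544.56134008 135.41861478 128.67147694] [-1.00745333e+02  7.24062377e-02  1.79973316e+02] 17.25847777347714 [ 0.62420947 -1.55645285  0.57011917] [-0.41766373  0.04350993 -0.050563  ]
```

View pics/w6.png

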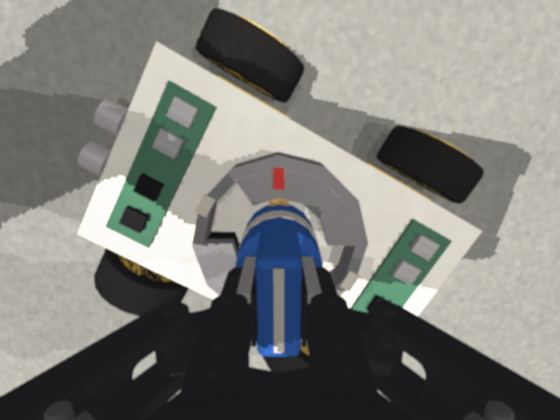

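Request:
send_rows(series=[[0,0,0,0,0,0,30],[0,0,0,0,0,0,50],[0,0,0,0,0,0,60],[0,0,5,0,0,0,60],[0,0,15,0,0,0,60]])

```text
time_s: 10.85
tool_pos: [543.8, 135.7, 143.6]
eef_rot: [0.638, 0.77, -0.0, -0.0]
force: [-0.2, 0.4, -0.5]
opening: 59.8
```

Request:
send_rows(series=[[0,0,30,0,0,0,60],[0,0,70,0,0,0,60],[0,0,110,0,0,0,60],[0,0,115,0,0,0,60],[0,0,115,0,0,0,60]])

```text
time_s: 11.48
tool_pos: [543.9, 135.8, 258.6]
eef_rot: [0.638, 0.77, 0.0, -0.0]
force: [-0.8, 0.5, -1.7]
opening: 60.2
```

Run:
```python
from h import *
import pickle
p=shot('wrist','w7.png');s=shot('scene','s7.png');q=shot('side','d7.png')
pickle.dump({k:p[k] for k in('camera_matrix','eye','rotation','frame')},open('w7.pkl','wb'))
o=robot.get_obs();print(o['time_s'],o['tool_pos'],o['opening'],o['force'])
f=cv2.cvtColor(p['frame'],cv2.COLOR_RGB2BGR)
cv2.imwrite('pics/w7c.png',cv2.resize(f[120:320,180:380],None,fx=3,fy=3,interpolation=cv2.INTER_CUBIC))
z=[cv2.cvtColor(s['frame'],cv2.COLOR_RGB2BGR)[120:320,140:440],cv2.cvtColor(q['frame'],cv2.COLOR_RGB2BGR)[90:240,140:365]]
cv2.imwrite('pics/sd7.png',np.hstack([cv2.resize(i,(400,267)) for i in z]))
R=[]
for i,pp in((0,s),(1,q)):
    r=robot.cut_out('orange_cell',pp); R.append(ray(pp,r[0]['position']));print(r[0]['conf'],r[0]['position'])
print('orange',tri(R))
```

```text
11.625 [543.15356876 135.63901949 257.14964835] 60.08524811516957 [-0.09013437  0.30069851 -0.42048388]
0.7 [171.5, 172.7]
0.92 [345.2, 259.3]
orange (array([ 455.15081218, -220.78911724,   36.28190013]), [np.float64(1.0860111645016148), np.float64(1.08601116450161)])
```

View pics/w7c.png

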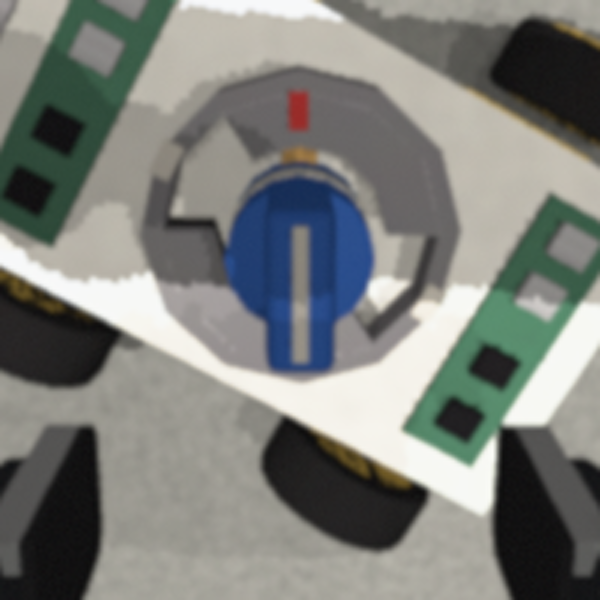

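View pics/sd7.png

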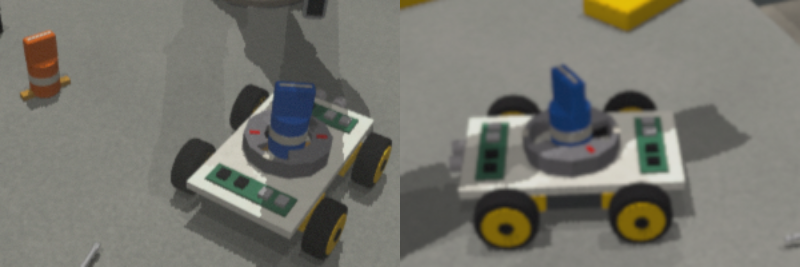

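Run:
```python
from h import *
import pickle; p=pickle.load(open('w7.pkl','rb'))
g=lambda c,z:onz(p,((c[1]+.5)/3-.5+120,(c[0]+.5)/3-.5+180),z)
a,b=g((300,226),148),g((300.5,364),148);d=b-a
print((a+b)/2,np.linalg.norm(d),np.degrees(np.arctan2(d[1],d[0])))
o=robot.get_obs();print(o['joint_vel'].round(3) if hasattr(o['joint_vel'],'round') else o['joint_vel'],o['force'])
```

```text
[544.15262175 134.56922598 148.        ] 36.64749991951792 -78.94182301349593
[ 0.    -0.002  0.001 -0.004  0.002  0.001 -0.001] [ 0.32293035 -0.73799981 -0.79589572]
```

```bash
python3 -c "
from h import *
print(robot.finish_job())"
```

```text
the job is handed in; nothing more can be done
None
```

The blue cell is in the rover's socket, pushed down to the floor, twisted clockwise about 60° and released. I handed the job in at about 11.6 s; no verdict was reported.

- **Seating:** the cell met the floor (26 N push) at a tool height of 128.6 mm. That matches a socket floor 56 mm above the bench. After release, the length of the stripe on the bar in the wrist picture fits this height, though that check is only good to 2–3 mm.
- **Position and turn:** the last wrist picture puts the cell about 1 mm from the socket axis. It is turned about 60.4° from the slots, with its lugs lined up with the red marks.
- **Release:** the gripper had lifted clear to about 257 mm, open 60 mm, with no force beyond sensor noise.
- **Orange cell:** it looks upright and untouched. The two measurements of it differ by about 4 mm, which I put down to detection scatter, since the arm never went near it.
- **Disagreement:** triangulating the blue cell's lug from two wrist views before the grasp put it 4.7 mm below the bench. I set that aside as a weak measurement (small baseline), because the bar top came out right at 92.4 mm.

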